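Weigh in the rock chips and hold the recessed button

ROBOT

A 6-joint arm with a two-finger parallel gripper is mounted at the origin on a cart in front of the work surface, level with it; the furniture and walls round the work are solid. World frame = base frame: x ahead of the robot, y to its left, z up, the work surface at z = 0. Lengths are in m, angles in rad, forces in N, time in s.
With the tool pointing down it reaches from about 0.275 to 0.725 m from the base axis. Payload 5.6 kg.
Tool frame: the origin (TCP) lies at the very end of the fingers, on their centre line; the grasp point (between the pads) lies 19 mm behind it; z points along the fingers, y is the line along which they close (so a half turn about z gives the same grasp; the last joint's range is limited). The gripper opens to 85 mm and grips with 20 to 120 N. Pads are 22 mm wide; open, the fingers measure 114 mm over their backs; the gripper's body (76 mm by 85 mm) begins 54 mm behind the grasp point. The pads swing forward as they close: fully open they stand 13 mm farther back than shut.
Start: joints at [-1.029, 0.255, 0.108, 0, -1.424, -0.285], TCP at [0.14, -0.532, 0.231] pointing down, gripper open.
Joint ranges: [-2.95, 2.95], [-1.21, 1.97], [-1.09, 1.5], [-2.87, 1.71], [-2.94, -0.07], [-3.05, 3.05]. Speed limits (rad/s): [2.57, 2.57, 3.14, 3.14, 3.14, 3.14].

INTERFACE

Orientations are given as a rotation vector (axis times angle).
In Python, from plant import bot, camera gives the robot as it stands. The module is installed in compiled form; this text tells all that it offers. Calls block until the motion is done:
- bot.movep(position, orientation): joint-space move of the TCP to a pose.
- bot.move_linear(position, velocity=0.15, rotation=None, guard=None): straight line of the TCP; rotation=None keeps the orientation; velocity is the mean speed in m/s. With guard (N) it stops when the force on the tool has changed by that much, and returns True; else False.
- bot.move_joints(angles): joint-space move.
- bot.move_gripper(opening, f_grip=None): opening from 0.0 (shut) to 1.0 (fully open); f_grip is the grip in N (None keeps the last); returns when the fingers have stopped.
- bot.hold(seconds).
- bot.solve_ik(position, orientation): joint angles nearest the present ones, or None.
- bot.read_state(): the state.
- camera(name): name is "side" or "top" or "wrist"; returns a dict with "frame" (400x640x3 uint8, blue, green, red), "fx", "fy", "cx", "cy" (pixels), "extrinsics" (4x4, takes a point from world to camera coordinates). Camera axes: x right, y down, z forward; pixel columns grow to the right and rows downward; lengths in m; the calibration is good to about 2 mm. A picture is of the moment at which its call begins. There is no depth.
A pose or a line that the arm cannot do raises bot.Unreachable and nothing moves.
- bot.finish_job(): hands the job in; it is judged then, once.
The state is a dict: "t": time; "joint_pos": joint angles; "joint_vel": joint speeds; "joint_efforts": joint torques, N m; "ee_pos": TCP position; "eef_rot": TCP orientation; "contact_force": force on the tool from outside, world axes, zero at the start; "torque": the same for the moment, N m; "opening": opening from 0.0 (shut) to 1.0 (fully open); "finger_force": force on a finger pad.
Only numpy, scipy, OpenCV 4.12 (cv2) and the standard library are available. Lean on these libraries where they do the work, as an engineer would, in place of code of your own. Each camera call takes 0.05 s, during which the arm holds its last target. There are 200 camera calls.

TASK

Lift the handled tray, tip it over the pan of the balance so that all three rock chips slide into the pan, and set the empty tray back upright on the desk and let go of it. Then take the stylus out of its block, reach its thin tip down through the round hole in the balance's front panel and press the recessed button down as far as it goes; finish still gripping the stylus and holding the button down. Leave the other things on the desk where they are.

Things in the scene. Friction and masses are not known exactly. Their poses are not given: they have to be found in the camera images.
- tray: Loose aluminium tray, 90 (x) x 120 (y) mm, 0.13 kg, holding the chips. Origin: centre of underside. Floor 3 mm thick. Walls 3 mm thick, 16 mm high at sides and back (y = -60 mm); front edge (y = +60 mm) open. A flat-bar handle bridges the middle along x: 10 mm thick (y), 50 to 72 mm above the underside, posts at x = -43 and +43 mm. Grip it from above, closing along y. Lip faces about +y at first.
- tray_handle (a point): Centre of the tray's handle bar, 61 mm above the tray's underside; axes as the tray's.
- tray_lip (a point): Middle of the tray's open front edge (tray y = +60 mm), on the floor's upper face.
- rock_slate: Dark flat rock chip, 18 x 26 x 10 mm, 12 g, lying loose in the tray; origin at the centre of its underside.
- rock_coal: Black rock chip, 17 x 22 x 11 mm, 12 g, lying loose in the tray; origin at the centre of its underside.
- rock_tuff: Brown rock chip, 22 x 30 x 16 mm, lying loose in the tray; origin at the centre of its underside. The chips start to slide on the tray at a tilt of about 25 to 40 degrees.
- balance: Balance fixed to the desk, 220 (x) x 170 (y) mm. Origin: centre of footprint, desk height. Rear: open square steel pan 150 x 150 mm, centre 33 mm behind the origin (+x), walls 3 mm, inner floor 61 mm and rim 86 mm above the desk. Front: level grey panel, top at 60 mm, x -110 to -44 mm, with a display (top 62 mm) on its left (+y), two flat dummy keys, and the round hole on its right (-y).
- pan_floor (a point): Centre of the pan's inner floor, 61 mm above the desk; axes as the balance's.
- hole_mouth (a point): Centre of the mouth of the round vertical hole, 15 mm across, in the top of the front panel, 60 mm above the desk, 77 mm before and 45 mm right of the balance's origin; axes as the balance's.
- button_top (a point): Centre of the top face of the black round button (12 mm across) inside the hole, 22 mm below the mouth when up; moves down with the button.
- button (a joint): Travel of the button in m: 0 up, 0.006 fully down (hard stop); it springs back when let go. It takes 1.4 N to start and 5.6 N to be fully down.
- stand: Wooden block fixed to the desk, 52 x 52 mm (foot 66 x 66 mm), 50 mm high, with a vertical hole 10 mm wide and 46 mm deep in its top in which the stylus stands. Origin: centre of its underside.
- stylus: Loose stylus, 125 mm long, 40 g, upright in the block. Origin: end of its tip, z along it to the top. Steel tip 6 mm thick over the first 42 mm; collar 20 mm across from 42 to 47 mm rests on the block (too wide for the panel's hole); round grey barrel 13 mm across from 47 to 125 mm, gripped from above (top 133 mm over the desk in the block). Pull straight up over 45 mm to free it.
- stylus_grip (a point): Point on the stylus's axis at the barrel, 95 mm from the tip's end.
- mouse: Black computer mouse, 104 x 60 x 37 mm. A bystander; leave it alone.
- rock_grey: Grey flat rock, 26 x 36 x 12 mm, lying on the desk. A bystander; leave it alone.
- vial_0: Glass vial with screw cap, 24 mm across, 56 mm high. A bystander; leave it alone.
- vial_1: Glass vial with screw cap, 24 mm across, 56 mm high. A bystander; leave it alone.
Mind the look-alikes: they are no part of the job. Of the things like the stylus, leave any that is red; of the rest the smaller one is meant. Leave any brown look-alike of the tray alone.

How it is judged:
On the way, in this order (a step that is already met when the one before it is completed fails the run):
1. the tray is lifted and tipped, its lip over the pan (angle between tray's own z axis and vertical above 0.35 rad and height (world z) of tray_handle above 0.1 m and horizontal distance between tray_lip and pan_floor below 0.12 m), for 0.05 s.
2. all three chips lie still in the pan (x of rock_slate in the frame of pan_floor between -0.072 and 0.072 m and y of rock_slate in the frame of pan_floor between -0.072 and 0.072 m and z of rock_slate in the frame of pan_floor between -0.006 and 0.03 m and linear speed of each of rock_slate, rock_coal, rock_tuff below 0.05 m/s and x of rock_coal in the frame of pan_floor between -0.072 and 0.072 m and y of rock_coal in the frame of pan_floor between -0.072 and 0.072 m and z of rock_coal in the frame of pan_floor between -0.006 and 0.03 m and x of rock_tuff in the frame of pan_floor between -0.072 and 0.072 m and y of rock_tuff in the frame of pan_floor between -0.072 and 0.072 m and z of rock_tuff in the frame of pan_floor between -0.006 and 0.03 m), for 0.2 s.
3. the tray stands upright on the desk, let go (height (world z) of tray between -0.004 and 0.006 m and angle between tray's own z axis and vertical below 0.06 rad and linear speed of tray below 0.03 m/s and contact force between tray and the arm below 0.2 N and contact force between tray and the fingers below 0.2 N), for 0.2 s.
4. the gripped stylus holds the button down through the hole (value of joint button above 0.0035 m and contact force between stylus and button above 1.5 N and contact force between the fingers and stylus above 2 N and horizontal distance between stylus and button_top below 0.006 m and z of stylus in the frame of hole_mouth below -0.02 m and angle between stylus's own z axis and vertical below 0.2 rad), for 0.3 s.
At the end, for the whole second after the job is handed in: Chips still in the pan (inside its walls, under 30 mm above its floor); tray level on the desk, at rest, released; gripped stylus within 0.2 rad of upright, tip over 20 mm into the hole, pushing the button with over 1.5 N, down over 3.5 of its 6 mm, through the last second (all of step 2 and all of step 3 and all of step 4); the arm keeps its last pose, push and grip.
It fails at once if a bystander (mouse, grey rock, vials) is moved by more than 30 mm (distance of any of mouse, rock_grey, vial_0, vial_1 from where it was at the start of the episode above 0.03 m).
It also fails if it takes over 59 s, if anything falls off the work surface, if the arm or the gripper's body presses on something with over 40 N, if the wrist force passes 120 N, or if a joint passes its speed limit or range.

## Working session

There is one attempt and no reset: what is moved stays moved. The work goes in short steps, each a Python script; the robot and the scene stay as the last script left them, time stands still between calls to the robot, and variables do not carry over. Pictures are saved under pics/ and viewed, at most 10 in all, crops included, and the job is handed in when it is done.

```bash
mkdir -p pics; python3 - <<'E'
from plant import bot,camera
import cv2,numpy as np,pickle
for n in("top","side"):
    c=camera(n); cv2.imwrite(f"pics/{n}0.png",c["frame"]); pickle.dump(c,open(f"{n}0.pkl","wb"))
    E=c["extrinsics"];R=E[:3,:3];print(n,c["fx"],c["fy"],c["cx"],c["cy"],(-R.T@E[:3,3]).round(3),R.round(3).tolist())
s=bot.read_state();print(s["t"],s["eef_rot"],s["ee_pos"])
E
```

```text
top 361.08774031293933 361.08774031293933 320.4222712845919 203.96024418508028 [0.402 0.051 1.088] [[0.006, -1.0, -0.005], [-0.984, -0.005, -0.177], [0.177, 0.006, -0.984]]
side 440.11762136375927 440.11762136375927 322.31158327077804 203.8660020496332 [0.097 1.093 0.812] [[-0.914, -0.405, -0.024], [-0.198, 0.498, -0.844], [0.354, -0.767, -0.535]]
0.1 [ 4.02086613e-01 -3.11541457e+00 -2.66106126e-03] [ 0.13959467 -0.5315384   0.23049217]
```

View pics/top0.png

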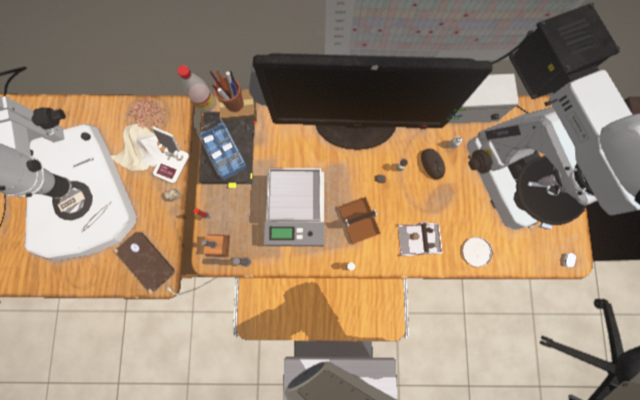

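View pics/side0.png

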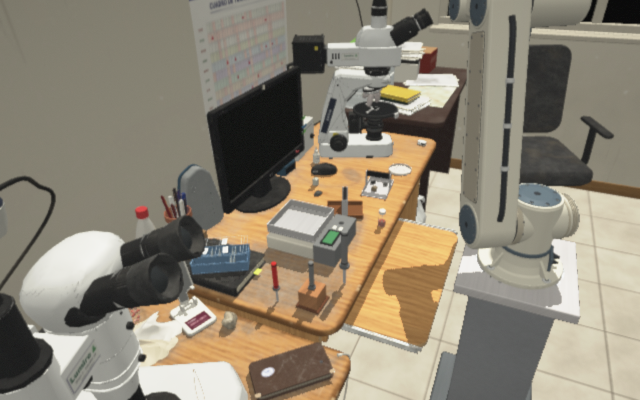

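```bash
python3 - <<'E'
import cv2,numpy as np
t=cv2.imread("pics/top0.png");s=cv2.imread("pics/side0.png")
a=cv2.resize(t[190:280,185:345],(800,450),interpolation=3)
b=cv2.resize(s[160:320,255:415],(600,600),interpolation=3)
c=cv2.resize(t[140:280,330:460],(557,600),interpolation=3)
cv2.imwrite("pics/a.png",a)
cv2.imwrite("pics/b.png",b);cv2.imwrite("pics/c.png",c)
E
```

```text
(no output)
```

View pics/a.png

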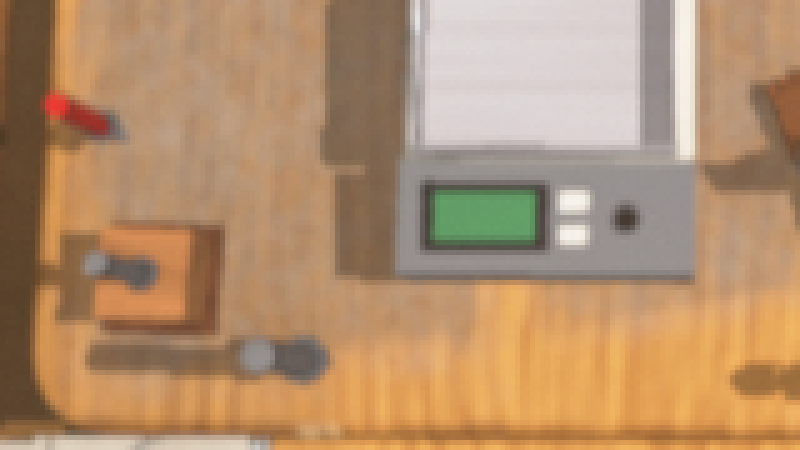

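View pics/b.png

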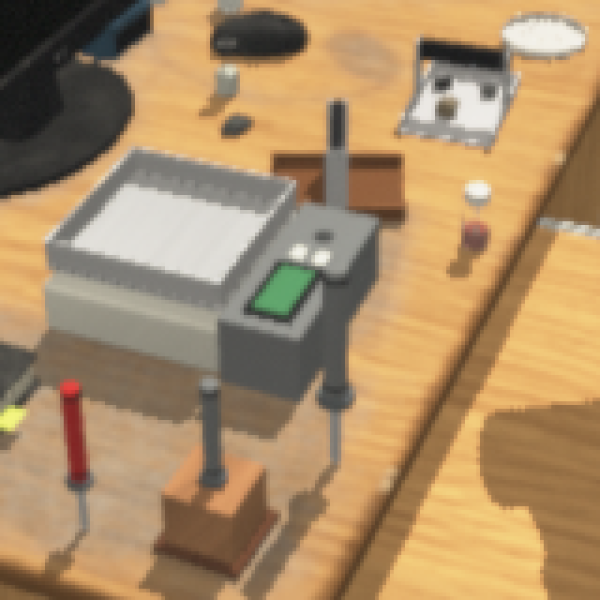

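View pics/c.png

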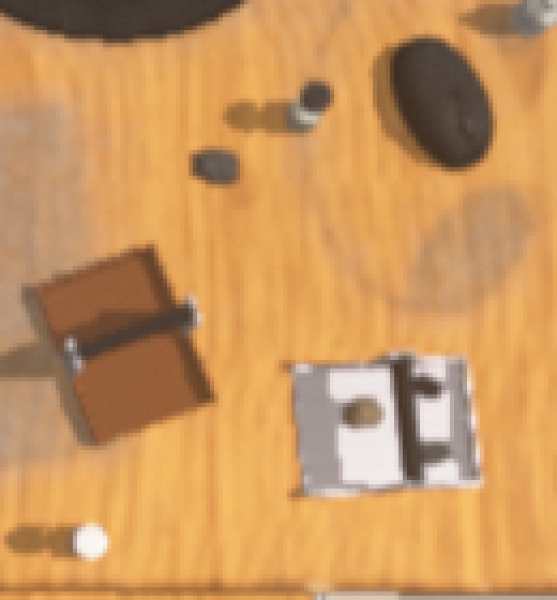

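Candidates like the stylus (top picture): red at (200,212), excluded; large grey at (240,261), collar and barrel clearly bigger; small grey in the wooden block at (204–213,243), which is the one meant. The brown tray (358,220) is the look-alike. The silver tray with three chips at (419,238), lip to the image left (+y), is the one meant. The balance's hole is at top px (310,233).

```bash
cat > h.py <<'E'
import numpy as np,cv2,pickle
from scipy.spatial.transform import Rotation as Ro
def ray(c,u,v,z):
    E=c["extrinsics"];R=E[:3,:3];o=-R.T@E[:3,3]
    d=R.T@np.array([(u-c["cx"])/c["fx"],(v-c["cy"])/c["fy"],1]);return (o+d*(z-o[2])/d[2])
def proj(c,p):
    q=c["extrinsics"]@np.r_[p,1];return np.array([c["fx"]*q[0]/q[2]+c["cx"],c["fy"]*q[1]/q[2]+c["cy"]])
def down(yaw): # tool y axis (closing) at world angle yaw, z down
    y=np.array([np.cos(yaw),np.sin(yaw),0]);z=np.array([0,0,-1.]);return Ro.from_matrix(np.c_[np.cross(y,z),y,z])
E
python3 - <<'E'
from h import *
c=pickle.load(open("top0.pkl","rb"));s=pickle.load(open("side0.pkl","rb"))
A=lambda x,y,z:ray(c,185+(x+.5)/5-.5,190+(y+.5)/5-.5,z).round(4)[:2]
C=lambda x,y,z:ray(c,330+x/4.286,140+y/4.286,z).round(4)[:2]
B=lambda x,y,z:ray(s,255+x/3.75,160+y/3.75,z).round(4)[:2]
print("tray",[C(*p,.016) for p in((467,358),(481,487),(293,368),(305,497))],"side lip",B(400,133,.003),B(489,148,.003), "rim",B(415,75,.016),B(521,75,.016))
print("handle posts",C(404,357,.072),C(414,480,.072),"side",B(418,40,.072),B(506,50,.072))
print("hole",A(626,217,.06),B(324,236,.06));print("panel",A(395,275,.06),A(694,277,.06),A(396,160,.06),A(694,160,.06))
print("sty",A(96,263,.133),A(140,272,.05),B(209,382,.133),B(213,480,.05))
print("block",[A(*p,.05) for p in((97,228),(190,228),(97,318),(190,318))])
print("big",A(257,355,.2),A(303,360,.08),B(335,470,.0),"red",A(55,105,.12),B(83,530,0),"vial front",C(90,542,.056))
print("brown",[C(*p,.016) for p in((28,290),(150,250),(95,445),(213,400))],C(72,352,.072),C(195,315,.072),"mouse",C(442,105,.02))
print("mon",ray(c,255,122,.1),ray(c,485,122,.1), "pan",[ray(c,*p,.086).round(3) for p in((269,170),(323,169),(266,221),(323,221))])
E
```

```text
tray [array([ 0.537, -0.296]), array([ 0.4481, -0.301 ]), array([ 0.5293, -0.1749]), array([ 0.4405, -0.1803])] side lip [ 0.5257 -0.169 ] [ 0.4405 -0.174 ] rim [ 0.5419 -0.2573] [ 0.4457 -0.295 ]
handle posts [ 0.5304 -0.2365] [ 0.4499 -0.2394] side [ 0.5302 -0.2273] [ 0.4474 -0.2383]
hole [0.5022 0.0872] [0.4988 0.0907]
panel [0.4684 0.2179] [0.4683 0.0482] [0.5341 0.2195] [0.5351 0.0486]
sty [0.4691 0.3642] [0.4699 0.3659] [0.4674 0.3662] [0.4674 0.3675]
block [array([0.495 , 0.3922]), array([0.4953, 0.3385]), array([0.4436, 0.3889]), array([0.444 , 0.3358])]
big [0.4203 0.261 ] [0.4201 0.2638] [0.4157 0.2776] red [0.5555 0.3963] [0.5532 0.3983] vial front [ 0.4089 -0.0297]
brown [array([0.5833, 0.0092]), array([ 0.6124, -0.0769]), array([ 0.4751, -0.0369]), array([ 0.5067, -0.1189])] [ 0.5324 -0.0176] [ 0.5576 -0.0993] mouse [ 0.7181 -0.2863]
mon [0.81969278 0.24843418 0.1       ] [ 0.82248152 -0.4168822   0.1       ] pan [array([0.68 , 0.205, 0.086]), array([0.684, 0.051, 0.086]), array([0.533, 0.209, 0.086]), array([0.533, 0.05 , 0.086])]
```

```bash
cat > tray.py <<'E'
from plant import bot,camera
from h import *
s=1 
def pick(yaw,p):
    for k in (0,np.pi):
        q=bot.solve_ik(p,down(yaw+k).as_rotvec())
        if q is not None: print(k,np.round(q,2))
def tip(th,base,liptar):
    """TCP pose for tilt th with lip middle at liptar (tray yaw 0)"""
    R=Ro.from_euler('x',-th); return liptar+R.apply([0,-.06,.058-.019]),(R*base).as_rotvec()
E
python3 - <<'E'
from tray import *
H=np.array([.489,-.238]);yaw=np.pi/2+.055
pick(yaw,[*H,.16])
for k in (0,np.pi):
    b=down(np.pi/2+k)
    for th in (0,.5,.9,1.1):
        p,r=tip(th,b,np.array([.611,.10,.095]) if th else np.array([.611,.07,.16])); q=bot.solve_ik(p,r); print(th,p.round(3),None if q is None else np.round(q,2))
E
```

```text
0 [-0.17  0.28 -0.05  0.   -1.25 -1.35]
3.141592653589793 [-0.17  0.28 -0.05  0.   -1.25  1.79]
0 [0.611 0.01  0.199] [ 0.27  0.39  0.21  0.   -1.4  -1.84]
0.5 [0.611 0.066 0.158] [ 0.59  0.51  0.04  0.42 -1.41 -2.29]
0.9 [0.611 0.093 0.166] [ 0.73  0.68  0.06  0.63 -1.63 -2.49]
1.1 [0.611 0.108 0.166] [ 0.77  0.79  0.08  0.71 -1.75 -2.56]
0 [0.611 0.01  0.199] [ 0.27  0.39  0.21  0.   -1.4   1.3 ]
0.5 [0.611 0.066 0.158] [ 0.59  0.51  0.04  0.42 -1.41  0.85]
0.9 [0.611 0.093 0.166] [ 0.73  0.68  0.06  0.63 -1.63  0.65]
1.1 [0.611 0.108 0.166] [ 0.77  0.79  0.08  0.71 -1.75  0.58]
```

```bash
python3 - <<'E'
from tray import *
H=np.array([.489,-.238]);r=down(-np.pi/2+.055).as_rotvec()
bot.movep([*H,.15],r)
w=camera("wrist");pickle.dump(w,open("w1.pkl","wb"))
bot.move_linear([*H,.042],.12)
bot.move_gripper(0.0,60); s=bot.read_state();print(s["t"],s["opening"],s["finger_force"],s["ee_pos"])
bot.move_linear([*H,.18],.15)
s=bot.read_state();print(s["t"],s["opening"],s["finger_force"],s["contact_force"])
c=camera("side");cv2.imwrite("pics/d.png",np.hstack([cv2.resize(c["frame"][120:240,320:440],(400,400),interpolation=3),cv2.resize(w["frame"],(400,250)).repeat(1,0) if 0 else cv2.copyMakeBorder(cv2.resize(w["frame"],(400,250)),0,150,0,0,0)]))
E
```

```text
3.675 0.10657861831364054 58.9483505487442 [ 0.48922618 -0.23807726  0.04226063]
4.7417 0.10657383596065376 58.3925861120224 [-0.27708423  0.98494333 -2.08416374]
```

View pics/d.png

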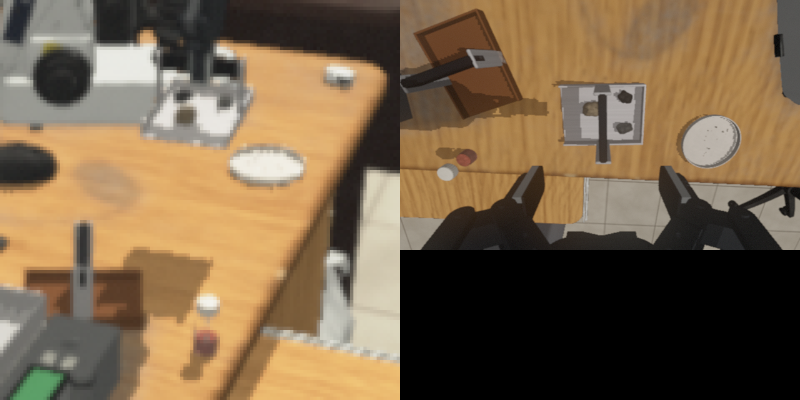

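The tray is lifted level with all three chips aboard (side crop, about (205,105)). Next, carry and tip.

```bash
python3 - <<'E'
from tray import *
b=down(-np.pi/2); 
p0,r0=tip(0,b,np.array([.611,.06,.16]))
bot.move_linear([.52,-.2,.199],.15)
bot.move_linear(p0,.15,rotation=r0)
for th in np.arange(.1,1.06,.1):
    f=min(1,th/.5); L=np.array([.611,.06+.04*f,.16-.062*f])
    p,r=tip(th,b,L); bot.move_linear(p,.06,rotation=r)
bot.hold(.6)
s=bot.read_state();print(s["t"],s["opening"],s["finger_force"],s["contact_force"],s["ee_pos"],p)
c=camera("top");d=camera("side")
cv2.imwrite("pics/e.png",np.hstack([cv2.resize(c["frame"][150:250,250:350],(400,400),interpolation=3),cv2.resize(d["frame"][160:280,240:360],(400,400),interpolation=3)]))
E
```

```text
10.8667 0.10573004931901622 58.604552149772644 [ 1.24074031 -0.59493403 -0.89625608] [0.61100668 0.10038388 0.16961493] [0.611      0.10039923 0.16956005]
```

View pics/e.png

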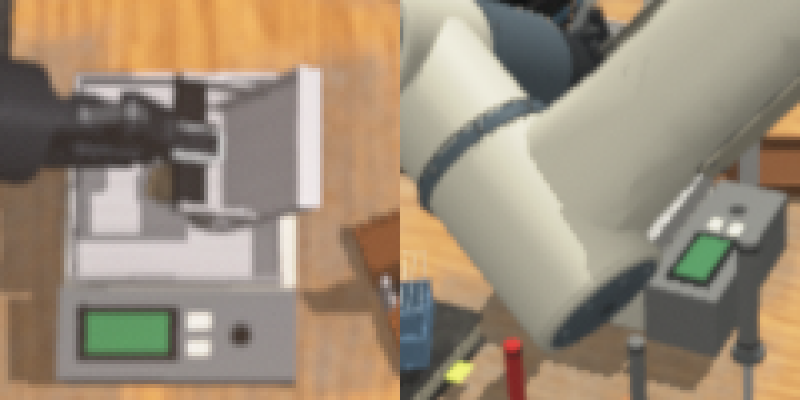

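```bash
python3 - <<'E'
from tray import *
b=down(-np.pi/2)
for th,z,y in((1.15,.105,.1),(1.25,.112,.1),(1.25,.135,.1)):
    p,r=tip(th,b,np.array([.611,y,z])); bot.move_linear(p,.08,rotation=r)
bot.hold(.2)
for th,y,z in((1.0,.06,.16),(.7,0.02,.18),(.3,-.03,.18),(0,-.07,.18)):
    p,r=tip(th,b,np.array([.611,y,z])); bot.move_linear(p,.15,rotation=r)
s=bot.read_state();print(s["t"],s["opening"],s["contact_force"])
c=camera("top");d=camera("side");pickle.dump(c,open("top1.pkl","wb"))
cv2.imwrite("pics/f.png",np.hstack([cv2.resize(c["frame"][150:250,260:360],(400,400),interpolation=3),cv2.resize(d["frame"][160:280,240:360],(400,400),interpolation=3)]))
E
```

```text
14.5 0.10767766489999787 [ 0.40393886  0.10780097 -0.72527719]
```

View pics/f.png

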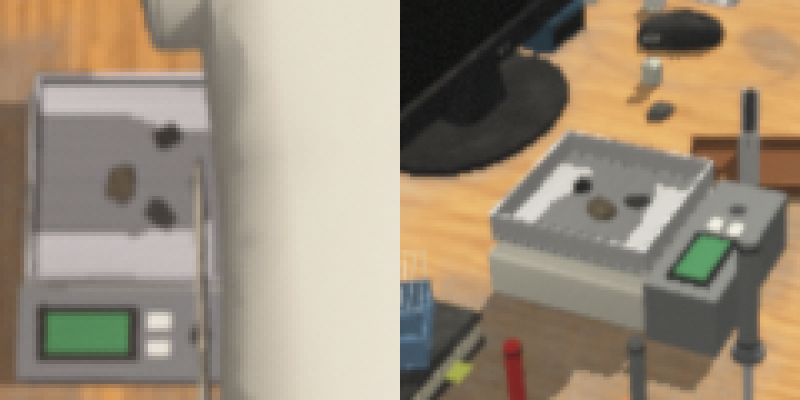

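All three chips are in the pan: (120,183), (160,212) and (167,135) in the top crop. The tray goes back.

```bash
python3 - <<'E'
from tray import *
r=down(-np.pi/2+.055).as_rotvec()
bot.move_linear([.52,-.2,.199],.18)
bot.move_linear([.489,-.238,.10],.15,rotation=r)
bot.move_linear([.489,-.238,.047],.1)
print(bot.move_linear([.489,-.238,.0405],.02,guard=4),bot.read_state()["ee_pos"],bot.read_state()["contact_force"])
bot.move_gripper(1.0); bot.hold(.2)
bot.move_linear([.489,-.238,.2],.2)
c=camera("side")
s=bot.read_state();print(s["t"])
S=np.array([.468,.366])
for k in(0,np.pi,np.pi/2,-np.pi/2):
    q=bot.solve_ik([*S,.22],down(k).as_rotvec());q2=bot.solve_ik([.501,.089,.11],down(k).as_rotvec());print(k,np.round(q,2),np.round(q2,2))
bot.move_linear([.48,0,.28],.3)
bot.movep([*S,.21],down(np.pi).as_rotvec())
bot.hold(.2)
w=camera("wrist");t=camera("top");pickle.dump(w,open("w2.pkl","wb"));pickle.dump(t,open("top2.pkl","wb"))
E=w["extrinsics"];print(bot.read_state()["t"],-E[:3,:3].T@E[:3,3],E[:3,:3].round(2).tolist(), proj(w,[*S,.133]),proj(w,[*S,.055]))
cv2.imwrite("pics/g.png",np.hstack([cv2.resize(w["frame"],(480,300)),cv2.resize(c["frame"][150:225,330:405],(300,300),interpolation=3)]))
E
```

```text
True [ 0.48981681 -0.23820885  0.04222818] [-0.32949176  0.56314878  3.79450711]
19.2167
0 [ 0.93  0.35  0.21  0.   -1.43  2.21] [ 0.48  0.25 -0.22  0.   -1.1   2.66]
3.141592653589793 [ 0.93  0.35  0.21  0.   -1.43 -0.93] [ 0.48  0.25 -0.22  0.   -1.1  -0.48]
1.5707963267948966 [ 0.93  0.35  0.21  0.   -1.43 -2.5 ] [ 0.48  0.25 -0.22  0.   -1.1  -2.05]
-1.5707963267948966 [ 0.93  0.35  0.21  0.   -1.43  0.64] [ 0.48  0.25 -0.22  0.   -1.1   1.09]
22.4167 [0.46860967 0.28068382 0.35318704] [[-1.0, -0.0, 0.0], [-0.0, 0.94, 0.33], [-0.0, 0.33, -0.94]] [322.55802151 211.56008402] [322.37713383 182.17160903]
```

View pics/g.png

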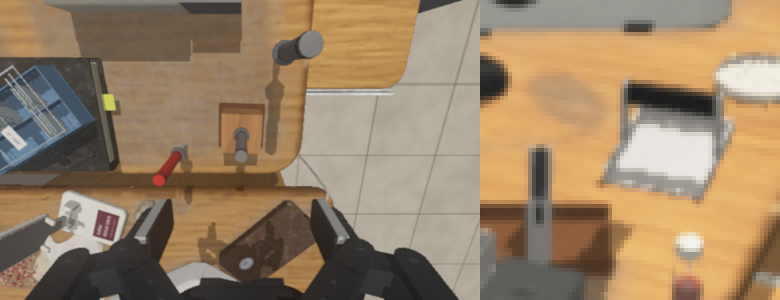

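The tray is upright, empty and released; the stylus in the block has its top at wrist px of about (321,209). Measure that closer and grasp.

```bash
python3 - <<'E'
from tray import *
w=pickle.load(open("w2.pkl","rb"));f=w["frame"]
x0,y0=285,140;roi=f[y0:235,x0:360]
hsv=cv2.cvtColor(roi,cv2.COLOR_BGR2HSV)
m=(hsv[...,1]<70).astype(np.uint8)*255
n,l,st,ce=cv2.connectedComponentsWithStats(m);i=1+st[1:,4].argmax();st=st[i];print(st)
ys,xs=np.where(l==i);d=13/1000*w["fx"]/.24
bot_y=ys.max()+y0;xc=xs[ys>ys.max()-12].mean()+x0
P=ray(w,xc,bot_y-d*.94/2,.133);print(w["fx"],d,xc,bot_y,P)
if abs(P[0]-.468)<.006 and abs(P[1]-.366)<.006:
    S=P[:2]; r=down(np.pi).as_rotvec()
    bot.move_linear([*S,.21],.1)
    bot.move_linear([*S,.084],.12)
    bot.move_gripper(0.0,60);s=bot.read_state();print(s["t"],s["opening"],s["finger_force"],s["contact_force"],s["ee_pos"])
    bot.move_linear([*S,.20],.1)
    bot.move_linear([.51,.30,.20],.15); bot.move_linear([.501,.16,.20],.15);bot.hold(.2)
    s=bot.read_state();print(s["t"],s["opening"],s["finger_force"],s["contact_force"])
    for c in("wrist","side","top"): pickle.dump(camera(c),open(c+"3.pkl","wb"))
    a,b,c=[pickle.load(open(k+"3.pkl","rb")) for k in("wrist","side","top")]
    cv2.imwrite("pics/i.png",np.hstack([cv2.resize(a["frame"],(480,300)),cv2.resize(b["frame"][170:270,260:360],(300,300),interpolation=3)]))
    print(proj(a,[.501,.089,.06]),proj(a,[.501,.16,.124]))
E
```

```text
[ 27  30  20  47 702]
322.72865729295785 17.48113560336855 321.02793296089385 216 [0.46911843 0.36305314 0.133     ]
24.5333 0.13316986547386903 58.367167711257935 [-0.30585978 -0.18524035  1.38162488] [0.46918761 0.3631529  0.08418195]
27.775 0.13236508226998467 58.36943864822388 [ 0.12242062  0.05930749 -1.0582872 ]
[322.270243   104.84147086] [322.20105724 211.0173049 ]
```

View pics/i.png

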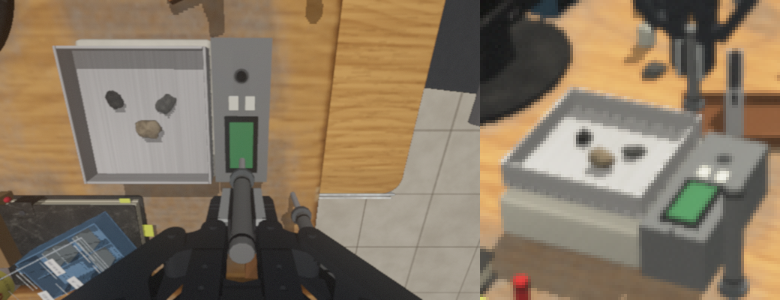

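Stylus held upright, its tip at about wrist px (323,214); the hole is at about (321,101). Measure both from this same picture.

```bash
python3 - <<'E'
from h import *
w=pickle.load(open("wrist3.pkl","rb"));f=w["frame"]
g=cv2.cvtColor(f,cv2.COLOR_BGR2GRAY)
r=g[88:116,306:337];m=cv2.threshold(r,70,1,cv2.THRESH_BINARY_INV)[1]
ys,xs=np.where(m);u,v=xs.mean()+306,ys.mean()+88;print(len(xs),2*np.sqrt(len(xs)/np.pi),u,v,ray(w,u,v,.06))
t=pickle.load(open("top0.pkl","rb"));r=cv2.cvtColor(t["frame"],6)[226:240,303:318];m=r<70;ys,xs=np.where(m);print(len(xs),ray(t,xs.mean()+303,ys.mean()+226,.06))
print(pickle.load(open("wrist3.pkl","rb"))["extrinsics"][:3,3])
a=cv2.resize(f[190:260,285:365],(800,700),interpolation=3)[:600];cv2.imwrite("pics/j.png",a)
E
```

```text
201 15.99753570059363 321.3482587064677 101.86567164179104 [0.50177895 0.08660614 0.06      ]
5 [0.50102695 0.0871693  0.06      ]
[ 0.50132048 -0.18339287  0.29975965]
```

View pics/j.png

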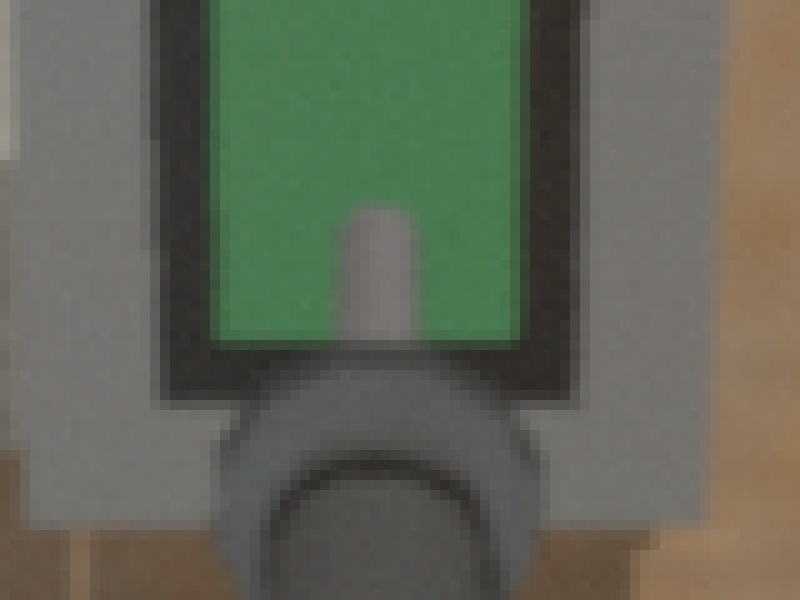

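```bash
python3 - <<'E'
from tray import *
w=pickle.load(open("wrist3.pkl","rb"))
T=ray(w,322.7,213.8,.124);print("tip",T)
off=T[:2]-np.array([.501,.16]);H=np.array([.5015,.0868])
assert np.hypot(*off)<.007
g=H-off;print(off,g)
bot.move_linear([*g,.20],.15);bot.move_linear([*g,.152],.1);bot.hold(.3)
f0=bot.read_state()["contact_force"]
hit=bot.move_linear([*g,.124],.03,guard=2.5)
s=bot.read_state();print(hit,s["t"],s["ee_pos"],s["contact_force"]-f0)
pickle.dump(camera("side"),open("side4.pkl","wb"))
if not hit:
    hit=bot.move_linear([*g,.100],.015,guard=9);bot.hold(.2)
    s=bot.read_state();print(hit,s["t"],s["ee_pos"],s["contact_force"]-f0,s["finger_force"])
E
```

```text
tip [0.50063157 0.16217013 0.124     ]
[-0.00036843  0.00217013] [0.50186843 0.08462987]
False 30.5917 [0.5020214  0.08465989 0.12421097] [-0.08044832  0.26577806 -0.8072753 ]
True 31.9167 [0.50212382 0.08457654 0.10800472] [-1.2719955  -0.35278505  5.58161679] 58.89602065086365
```

```bash
python3 - <<'E'
from tray import *
p=bot.read_state()["ee_pos"]
print(bot.move_linear([p[0],p[1],p[2]-.0005],.005,guard=5));bot.hold(.6)
s=bot.read_state();print(s["t"],s["ee_pos"],s["contact_force"],s["opening"],s["finger_force"])
print(bot.finish_job())
E
```

```text
False
32.8 [0.50224985 0.08460394 0.10801797] [-2.45794161  0.08334725  4.80208428] 0.1343053599228291 58.892802000045776
the job is handed in; nothing more can be done
None
```

I handed the job in at about 33 s: the chips are in the pan, the empty tray stands released on the desk, and the gripped stylus is pressing the button, fully down going by its height; no verdict came back, and I viewed 11 pictures, one over the limit of 10.

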